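# Reset the part rest of a marking fixture: unlock, turn to the mark, lock again

## Robot

A 6-joint arm with a two-finger parallel gripper is mounted at the origin on the work surface. World frame = base frame: x ahead of the robot, y to its left, z up, the work surface at z = 0. Lengths are in m, angles in rad, forces in N, time in s.
With the tool pointing down it reaches from about 0.325 to 0.9 m from the base axis. Payload 3.5 kg.
Tool frame: the origin (TCP) lies at the very end of the fingers, on their centre line; the grasp point (between the pads) lies hold_point_z behind it (hold_point_z is the distance from the TCP to the grasp point, in m); z points along the fingers, y is the line along which they close (so a half turn about z gives the same grasp; the last joint's range is limited). The gripper opens to 85 mm and grips with 20 to 120 N. Pads are 22 mm wide; open, the fingers measure 114 mm over their backs; the gripper's body (76 mm by 85 mm) begins 54 mm behind the grasp point. The pads swing forward as they close: fully open they stand 13 mm farther back than shut.
Start: joints at [1.061, 0.276, -0.026, 1.268, 0, 1.467], TCP at [0.247, 0.574, 0.231] pointing down, gripper open.
Joint ranges: [-3.12, 3.12], [-0.85, 1.88], [-1.08, 1.24], [-1.95, 2.15], [-1.57, 1.53], [-3.14, 3.14]. Speed limits (rad/s): [2.57, 2.57, 3.14, 3.14, 3.14, 3.14].

## Interface

Orientations are given as [roll, pitch, yaw] about the fixed x, y, z axes, in that order (R = Rz(yaw) Ry(pitch) Rx(roll)).
In Python, from plant import * gives the robot as it stands.
- The arm moves only by the tool jog_arm, never from a script. Its argument "targets" is a list of rows, each an object with "xyz": the shift along the world's x, y, z in m, a list of three; "rotation": the turn, a rotation vector about the world's x, y, z in rad, a list of three; "jaw": the closure, from 0 (fully open) to 1 (shut). In form: [{"xyz": [dx, dy, dz], "rotation": [wx, wy, wz], "jaw": jaw}, ...]. A call has 1 to 5 rows; each row shifts and turns the commanded pose from where the row before left it; what a row does not reach is not made up. A row lasts 1/12 s, in which the tool goes at most 41.7 mm and 7.16 degrees, less where a joint would pass 70% of its speed; a pose out of reach is approached as far as the arm can. A call with a gripper value outside its range is refused whole. The fingers move at their own pace and stop on an object; "force" is the grip in N (left out, the last holds). Time passes only in rows, so rows that do not move let the fingers close. It gives the time, the measured TCP pose, the force, the opening and the grip force at its end, in the units of the state.
- get_state(): the state, without advancing time (a new reading comes with each control period).
- grab_frame(name): name is "scene" or "top"; returns a dict with "frame" (384x512x3 uint8, red, green, blue), "fx", "fy", "cx", "cy" (pixels), "dist_coeffs" ([k1, k2, p1, p2, k3] as OpenCV has them; the pictures are not rectified), "extrinsics" (4x4, takes a point from world to camera coordinates). Camera axes: x right, y down, z forward; pixel columns grow to the right and rows downward; lengths in m; the calibration is good to about 2 mm. A picture is of the moment at which its call begins. There is no depth.
- close_job(): hands the job in; it is judged then, once.
The state is a dict: "time": time; "q": joint angles; "joint_velocities": joint speeds; "joint_torque": joint torques, N m; "position": TCP position; "tool_rot": TCP orientation; "contact_force": force on the tool from outside, world axes, zero at the start; "wrist_torque": the same for the moment, N m; "gripper_width": opening from 0.0 (shut) to 1.0 (fully open); "grasp_force": force on a finger pad.
Only numpy, scipy, OpenCV 4.12 (cv2) and the standard library are available. Lean on these libraries where they do the work, as an engineer would, in place of code of your own. Each camera call takes 0.05 s, during which the arm holds its last target. There are 200 camera calls.

## Task

Set the marking fixture for the next batch: swing the lock ring's red-post lever anticlockwise (seen from above) until the ring is loose, turn the blue adjuster until its black pointer points at the red mark, then swing the lever clockwise until the ring is properly tight again - about 12 N at the post, felt rather than judged by its old position, and never overtightened. Leave the pointer on the mark and the loose things around the fixture where they are, and let go.

Things in the scene. Friction and masses are not known exactly. Their poses are not given: they have to be found in the camera images.
- fixture: Fixture fixed to the table: aluminium plate 290 x 150 x 12 mm (-110 to +180 mm along its x) with a grey round housing, 104 mm across, top at 45 mm, carrying upwards the lock ring, white scale plate and blue adjuster knob on one vertical spindle axis. Origin on that axis at table height. At x = +130 mm stands the brass part rest, 90 mm high, raised by the adjuster. Heights here are over the table.
- lock_ring (a joint): Angle (rad) of the dark steel lock ring with lever; grows clockwise seen from above, which tightens. At 0 the lever points along the fixture's -x; stops at -0.75 and 1.45. Starts tight near 0; turned 0.6 rad anticlockwise it is loose. It stays where it is left. The angle where it bites varies, and comes later the farther the adjuster was turned, so at its old angle it is not tight: feel for it.
- lever_post (a point): Grip point on the upright red post of the lock lever: 16 mm round, 47 to 85 mm high, 85 mm from the spindle axis; point on its axis at 72 mm. Lever arm under it 12 mm wide, top at 58 mm. Site -x points outwards. Push across the lever at the post: 4 to 7 N while loose; once it bites about 2.5 N more per 0.1 rad; properly tight at 12 N (10 to 15 will do); overtightened at about 20 N.
- adjuster (a joint): Angle (rad) of the blue adjuster, growing anticlockwise seen from above; starts near 0; the mark lies 0.5 to 1.3 rad anticlockwise of the pointer. Range -0.3 to 1.7. Turns with about 0.15 N m when the lock is loose and stays where it is left; held by the lock when tight.
- adjuster_grip (a point): Grip point of the blue bar knob, on the spindle axis 90 mm over the table. The bar is 16 mm wide (point y), 50 mm long (point x), from 74 to 100 mm over the table. Its +x is the direction of the pointer.
- pointer_tip (a point): Outer end of the black pointer under the knob bar, 36 mm from the spindle axis, 68 mm over the table, just above the white scale plate; its x axis is the pointer's direction, outwards.
- scale: White fixed scale plate, 100 mm across, top 64.5 mm over the table, with one red mark near its rim. Origin on the spindle axis at table height; its x axis points from the spindle axis through the red mark.
- mark (a point): Top of the red mark on the scale plate (14 x 5 mm), 43.5 mm from the spindle axis, 67 mm over the table.
- jaw: Small clamp jaw inside the housing, out of sight. The tighter the lock ring, the harder it presses on the adjuster's spindle: roughly 42 N when the lever was last pushed with 12 N; 0 when loose.
- fitting_a: Bystander, to be left alone: standing hex pipe fitting, steel, 34 mm across, 46 mm high. Origin at its underside.
- fitting_b: Bystander, to be left alone: standing hex pipe fitting, steel, 34 mm across, 46 mm high, on the fixture plate. Origin at its underside.
- fitting_c: Bystander, to be left alone: standing hex pipe fitting, steel, 34 mm across, 46 mm high. Origin at its underside.
- hex_nut: Bystander, to be left alone: brass ring nut, 36 mm across, 14 mm high, lying on the fixture plate. Origin at its underside.
- spanner: Bystander, to be left alone: spanner, 170 mm long, lying. Origin at its underside.
- oil: Bystander, to be left alone: oil bottle, 44 mm across, 120 mm high. Origin at its underside.
- mug: Bystander, to be left alone: blue mug, 76 mm across, 90 mm high. Origin at its underside.

How it is judged:
On the way, in this order (a step that is already met when the one before it is completed fails the run):
1. the lock ring is loosened: the jaw no longer presses on the adjuster (contact force between jaw and adjuster below 2 N), for 0.2 s.
2. with the ring loose, the adjuster is turned until its pointer points at the red mark (within 0.09 rad) (angle between the x axis of pointer_tip and the x axis of scale, either way round below 0.09 rad and contact force between jaw and adjuster below 3 N), for 0.2 s.
At the end, for the whole second after the job is handed in: The pointer points at the red mark within 0.09 rad and the lock ring is tight and at rest, the jaw pressing on the adjuster with 22 to 70 N (tightened with about 10 to 15 N at the post) (angle between the x axis of pointer_tip and the x axis of scale, either way round below 0.09 rad and contact force between jaw and adjuster between 22 and 70 N and velocity of joint lock_ring between -0.05 and 0.05 rad/s); the robot touches nothing.
It fails at once if the lock ring is overtightened (jaw force above 85 N, about 20 N at the post) (contact force between jaw and adjuster above 85 N).
It fails at once if a bystander is disturbed (moved more than 15 mm) (distance of any of fitting_a, fitting_b, fitting_c, hex_nut, spanner, oil, mug from where it was at the start of the episode above 0.015 m).
It also fails if it takes over 64 s, if anything falls off the work surface, if the arm or the gripper's body presses on something with over 40 N, if the wrist force passes 120 N, or if a joint passes its speed limit or range.

## Working session

There is one attempt and no reset: what is moved stays moved. The work goes in short steps, Python scripts to look and compute and a tool call to move; the robot and the scene stay as the last step left them, time stands still between calls to the robot, and variables do not carry over. Pictures are saved under pics/ and viewed, at most 10 in all, crops included, and the job is handed in when it is done.

Besides the shell and the picture viewer there is one more tool, called in YAML: its name, and indented under it one key for each argument. jog_arm: Moves the arm, as the interface text tells. Its arguments: {"type":"object","properties":{"targets":{"type":"array"},"force":{"type":"number"}},"required":["targets"]}

```bash
ls; mkdir -p pics; python3 - <<'E'
from plant import *
import cv2
s=get_state(); print(s)
for n in ("top","scene"):
    f=grab_frame(n); cv2.imwrite(f"pics/{n}0.png",cv2.cvtColor(f["frame"],cv2.COLOR_RGB2BGR))
    print(n,f["fx"],f["fy"],f["cx"],f["cy"],f["dist_coeffs"],f["extrinsics"])
try: print(hold_point_z)
except Exception as e: print(e)
E
```

```text
pics
{'time': 0.0, 'q': array([ 1.06061885e+00,  2.77165888e-01, -2.78746898e-02,  1.26797490e+00,
        7.86257812e-06,  1.46740140e+00]), 'joint_velocities': array([-0.00088482,  0.00091118,  0.00173755,  0.00072756, -0.00065272,
       -0.0005213 ]), 'joint_torque': array([ 1.72333523e-03, -4.45504367e+01,  2.95206213e+01,  1.64061750e-02,
       -1.39120480e-04,  6.37392773e-06]), 'position': array([0.24691469, 0.57332768, 0.23014217]), 'tool_rot': array([-3.13938617e+00, -2.36860443e-04,  2.73480983e+00]), 'contact_force': array([-0.19126312, -0.12534538,  0.68517972]), 'wrist_torque': array([-0.00618072, -0.0015175 , -0.04975829]), 'grasp_force': 0.0, 'gripper_width': 1.0018073084189891}
top 369.97688892535103 369.97688892535103 251.53340674349238 196.62853374403835 [0.02937762 0.         0.         0.         0.        ] [[-3.41891003e-03 -9.99993949e-01  6.42205493e-04 -9.91224233e-03]
 [-9.95934755e-01  3.34722324e-03 -9.00153345e-02  5.60405902e-01]
 [ 9.00126402e-02 -9.47349100e-04 -9.95940172e-01  8.85926427e-01]
 [ 0.00000000e+00  0.00000000e+00  0.00000000e+00  1.00000000e+00]]
scene 412.70877639142117 412.70877639142117 257.21844072761274 195.61034039806498 [-0.03125499  0.          0.          0.          0.        ] [[ 0.09110746  0.99580533  0.00843637 -0.05623007]
 [ 0.5264356  -0.04096967 -0.84922732 -0.21269941]
 [-0.84531946  0.08181215 -0.52796002  1.70172218]
 [ 0.          0.          0.          1.        ]]
0.0187
```

View pics/top0.png

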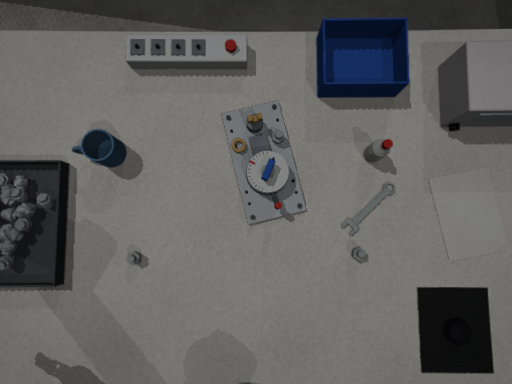

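View pics/scene0.png

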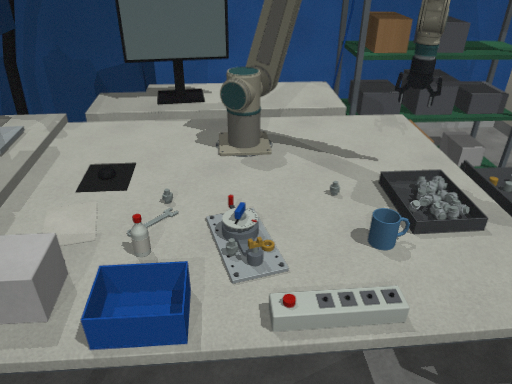

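The top view shows the fixture spindle near (268,172), the red post at (277,206), the mark near (252,162), and the brass rest near (255,120). Fitting_b is at (279,135), the nut at (238,146). The arm is clear of the view. Next I'll measure.

```bash
cat > h.py <<'E'
from plant import *
import numpy as np, cv2
def cam(n):
    f=grab_frame(n); K=np.array([[f["fx"],0,f["cx"]],[0,f["fy"],f["cy"]],[0,0,1]])
    return f["frame"],K,np.array(f["dist_coeffs"],float),np.array(f["extrinsics"])
def ray(c,uv,z):
    _,K,d,E=c; p=cv2.undistortPoints(np.array(uv,float).reshape(-1,1,2),K,d).reshape(-1,2)
    R,t=E[:3,:3],E[:3,3]; o=-R.T@t
    v=np.c_[p,np.ones(len(p))]@R
    return o+v*((z-o[2])/v[:,2])[:,None]
def px(c,P):
    _,K,d,E=c; return cv2.projectPoints(np.atleast_2d(np.array(P,float)),cv2.Rodrigues(E[:3,:3])[0],E[:3,3],K,d)[0].reshape(-1,2)
def blobs(m,minarea=3):
    n,l,s,c=cv2.connectedComponentsWithStats(m.astype(np.uint8))
    return [(int(s[i,4]),np.round(c[i],1).tolist(),l==i) for i in range(1,n) if s[i,4]>=minarea]
def hsv(c): return cv2.cvtColor(c[0],cv2.COLOR_RGB2HSV).astype(int)
def red(h): return ((h[...,0]<8)|(h[...,0]>172))&(h[...,1]>110)&(h[...,2]>60)
def blue(h): return (h[...,0]>100)&(h[...,0]<130)&(h[...,1]>130)&(h[...,2]>50)
E
python3 - <<'E'
from h import *
for n,w in (("top",(215,95,315,235)),("scene",(195,180,300,285))):
    c=cam(n); h=hsv(c); M=np.zeros(h.shape[:2],bool); M[w[1]:w[3],w[0]:w[2]]=1
    for k,f in (("red",red),("blue",blue)):
        for a,p,m in blobs(f(h)&M,2):
            yx=np.argwhere(m); print(n,k,a,p,yx.min(0),yx.max(0))
    im=cv2.cvtColor(c[0],cv2.COLOR_RGB2BGR)[w[1]:w[3],w[0]:w[2]]
    cv2.imwrite(f"pics/{n}1.png",cv2.resize(im,None,fx=4.2 if n=="top" else 5.6,fy=4.2 if n=="top" else 5.6,interpolation=cv2.INTER_CUBIC))
E
```

```text
top red 10 [251.3, 161.7] [160 249] [163 254]
top red 38 [277.8, 204.9] [202 275] [208 281]
top blue 139 [268.1, 169.0] [159 262] [179 274]
scene red 43 [230.4, 199.7] [195 228] [206 232]
scene red 8 [254.0, 220.5] [220 252] [221 256]
scene blue 113 [239.4, 210.3] [202 235] [218 244]
```

View pics/top1.png

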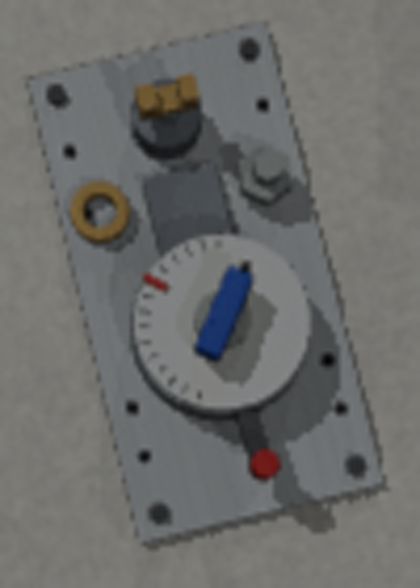

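The crop shows the mark at crop (156,283), the pointer tip at (245,266), the knob bar around (223,312) and the post top at (264,463). The lever's free swing is in the empty area around the near end of the plate.

```bash
python3 - <<'E'
from h import *
c=cam("top"); h=hsv(c)
M=np.zeros(h.shape[:2],np.uint8); cv2.circle(M,(268,172),26,1,-1)
w=((h[...,1]<40)&(h[...,2]>145)&(M>0))
b=max(blobs(w),key=lambda x:x[0]); cn=max(cv2.findContours(b[2].astype(np.uint8),0,1)[0],key=cv2.contourArea)
(e,r)=cv2.minEnclosingCircle(cv2.convexHull(cn)); print("plate px",e,r)
C=ray(c,[e],.0645)[0]; 
# blue bar
m=max(blobs(blue(h)&(M>0)),key=lambda x:x[0])[2]; 
rect=cv2.minAreaRect(np.argwhere(m)[:,::-1].astype(np.float32)); print(rect)
K=ray(c,[rect[0]],.0975)[0]
mk=ray(c,[[251.7,161.9]],.067)[0]; tip=ray(c,[[273.3,158.3]],.068)[0]; post=ray(c,[[277.8,204.6]],.083)[0]
yx=np.argwhere(m)[:,::-1].astype(float); P=ray(c,yx,.098)[:,:2]; u,s,v=np.linalg.svd(P-P.mean(0)); print("bar yaw",np.arctan2(v[0,1],v[0,0]))
c2=cam("scene"); h2=hsv(c2)
for n,p in (("C",C),("K",K),("mk",mk),("tip",tip),("post",post)):
    print(n,p.round(4),"ang",np.arctan2(p[1]-C[1],p[0]-C[0]).round(3),"r",np.hypot(*(p-C)[:2]).round(4), px(c2,p).round(1))
E
```

```text
Traceback (most recent call last):
ValueError: max() iterable argument is empty
```

```bash
cat > m.py <<'E'
from h import *
c=cam("top"); h=hsv(c)
M=np.zeros(h.shape[:2],np.uint8); cv2.circle(M,(268,171),25,1,-1)
print(h[185,260],h[165,258],h[175,280],h[190,290],h[200,262])
w=((h[...,2]>132)&(h[...,1]<60)&(M>0))
b=max(blobs(w),key=lambda x:x[0]); cn=max(cv2.findContours(b[2].astype(np.uint8),0,1)[0],key=cv2.contourArea)
(e,r)=cv2.minEnclosingCircle(cv2.convexHull(cn)); print("plate px",e,r,cv2.fitEllipse(cv2.convexHull(cn)))
C=ray(c,[e],.0645)[0]; 
m=max(blobs(blue(h)&(M>0)),key=lambda x:x[0])[2]; 
rect=cv2.minAreaRect(np.argwhere(m)[:,::-1].astype(np.float32)); print(rect)
K=ray(c,[rect[0]],.0975)[0]
mk=ray(c,[[251.7,161.9]],.067)[0]; tip=ray(c,[[273.3,158.3]],.068)[0]; post=ray(c,[[277.8,204.6]],.083)[0]
yx=np.argwhere(m)[:,::-1].astype(float); P=ray(c,yx,.098)[:,:2]; u,s,v=np.linalg.svd(P-P.mean(0)); print("bar yaw",np.arctan2(v[0,1],v[0,0]))
c2=cam("scene")
for n,p in (("C",C),("K",K),("mk",mk),("tip",tip),("post",post)):
    print(n,p.round(4),"ang",np.arctan2(p[1]-C[1],p[0]-C[0]).round(3),"r",np.hypot(*(p-C)[:2]).round(4), px(c2,p).round(1))
E
python3 m.py
```

```text
[ 60   4 129] [105   4 129] [ 90   2 129] [100  10  78] [102  11 112]Traceback (most recent call last):
  File "m.py", line 6, in <module>
    b=max(blobs(w),key=lambda x:x[0]); cn=max(cv2.findContours(b[2].astype(np.uint8),0,1)[0],key=cv2.contourArea)
ValueError: max() iterable argument is empty
```

```bash
sed -i 's/>132/>119/' m.py; python3 m.py
```

```text
[ 45   4 129] [105   4 129] [ 90   2 129] [100  10  78] [102  11 112]
plate px (267.4116516113281, 170.87391662597656) 20.678428649902344 ((267.428955078125, 170.9947509765625), (40.63972091674805, 41.1603889465332), 68.74041748046875)
((268.1207275390625, 168.9482879638672), (6.4993367195129395, 21.354965209960938), 21.801410675048828)
bar yaw 2.7479860621916803
C [ 0.618  -0.0496  0.0645] ang 0.0 r 0.0 [[239.6 217.3]]
K [ 0.6171 -0.0498  0.0975] ang -2.94 r 0.0009 [[239.3 207.1]]
mk [ 0.6392 -0.0124  0.067 ] ang 1.053 r 0.0428 [[253.6 220.3]]
tip [ 0.6475 -0.0636  0.068 ] ang -0.444 r 0.0326 [[235.  222.7]]
post [ 0.5365 -0.0721  0.083 ] ang -2.872 r 0.0845 [[230.2 196.4]]
```

jog_arm:
  targets:
    - {"xyz":[0.0161,-0.0359,0],"rotation":[0,0,0.0376],"jaw":0.65}
    - {"xyz":[0.0161,-0.0359,0],"rotation":[0,0,0.0376],"jaw":0.65}
    - {"xyz":[0.0161,-0.0359,0],"rotation":[0,0,0.0376],"jaw":0.65}
    - {"xyz":[0.0161,-0.0359,0],"rotation":[0,0,0.0376],"jaw":0.65}
    - {"xyz":[0.0161,-0.0359,0],"rotation":[0,0,0.0376],"jaw":0.65}
  force: 20

```text
time: 0.82
position: [0.3281, 0.393, 0.2314]
tool_rot: [3.141, 0.0, 2.926]
contact_force: [0.8, 0.5, 0.6]
gripper_width: 0.347
grasp_force: 0.0
```

jog_arm:
  targets:
    - {"xyz":[0.0161,-0.0359,0],"rotation":[0,0,0.0376],"jaw":0.65}
    - {"xyz":[0.0161,-0.0359,0],"rotation":[0,0,0.0376],"jaw":0.65}
    - {"xyz":[0.0161,-0.0359,0],"rotation":[0,0,0.0376],"jaw":0.65}
    - {"xyz":[0.0161,-0.0359,0],"rotation":[0,0,0.0376],"jaw":0.65}
    - {"xyz":[0.0161,-0.0359,0],"rotation":[0,0,0.0376],"jaw":0.65}

```text
time: 1.23
position: [0.4087, 0.2133, 0.2316]
tool_rot: [3.141, 0.001, 3.113]
contact_force: [1.3, -0.7, 1.3]
gripper_width: 0.344
grasp_force: 0.0
```

jog_arm:
  targets:
    - {"xyz":[0.0161,-0.0359,0],"rotation":[0,0,0.0376],"jaw":0.65}
    - {"xyz":[0.0161,-0.0359,0],"rotation":[0,0,0.0376],"jaw":0.65}
    - {"xyz":[0.0161,-0.0359,0],"rotation":[0,0,0.0376],"jaw":0.65}
    - {"xyz":[0.0161,-0.0359,0],"rotation":[0,0,0.0376],"jaw":0.65}
    - {"xyz":[0.0161,-0.0359,0],"rotation":[0,0,0.0376],"jaw":0.65}

```text
time: 1.65
position: [0.4893, 0.0335, 0.2317]
tool_rot: [-3.142, 0.001, -2.983]
contact_force: [-0.2, 0.3, 0.0]
gripper_width: 0.349
grasp_force: 0.0
```

jog_arm:
  targets:
    - {"xyz":[0.0161,-0.0359,0],"rotation":[0,0,0.0376],"jaw":0.65}
    - {"xyz":[0.0161,-0.0359,-0.01],"rotation":[0,0,0.0376],"jaw":0.65}
    - {"xyz":[0.0161,-0.0359,-0.02],"rotation":[0,0,0.0376],"jaw":0.65}
    - {"xyz":[0,0,-0.03],"rotation":[0,0,0],"jaw":0.65}
    - {"xyz":[0,0,0],"rotation":[0,0,0],"jaw":0.65}

```text
time: 2.07
position: [0.5332, -0.0714, 0.1673]
tool_rot: [3.137, -0.008, -2.875]
contact_force: [-1.6, 0.5, -1.0]
gripper_width: 0.349
grasp_force: 0.0
```

jog_arm:
  targets:
    - {"xyz":[0.001,0,-0.035],"rotation":[0,0,0],"jaw":0.65}
    - {"xyz":[0,0,-0.035],"rotation":[0,0,0],"jaw":0.65}
    - {"xyz":[0,0,-0.03],"rotation":[0,0,0],"jaw":0.65}
    - {"xyz":[0,0,-0.012],"rotation":[0,0,0],"jaw":0.65}
    - {"xyz":[0,0,0],"rotation":[0,0,0],"jaw":0.65}

```text
time: 2.48
position: [0.5337, -0.0685, 0.0577]
tool_rot: [3.138, -0.007, -2.871]
contact_force: [-0.9, 0.6, 0.3]
gripper_width: 0.352
grasp_force: 0.0
```

```bash
python3 - <<'E'
from h import *
s=get_state(); print(s["position"],s["tool_rot"],s["contact_force"],s["wrist_torque"])
for n,w in (("top",(235,140,325,230)),("scene",(180,150,290,250))):
    c=cam(n); im=cv2.cvtColor(c[0],cv2.COLOR_RGB2BGR)[w[1]:w[3],w[0]:w[2]]
    im=cv2.resize(im,(400,400)); 
    A=im if n=="top" else np.hstack([A,im])
    print(n,[(a,p) for a,p,m in blobs(red(hsv(c))) if w[0]<p[0]<w[2] and w[1]<p[1]<w[3]])
cv2.imwrite("pics/close.png",A)
E
```

```text
[ 0.53365915 -0.06848318  0.0576913 ] [ 3.13759305 -0.00650051 -2.87052149] [-0.93676837  0.63753451  0.34036387] [-0.01108139 -0.01638143 -0.02062546]
top [(9, [251.4, 161.9])]
scene [(47, [230.2, 199.9]), (8, [254.0, 220.5])]
```

View pics/close.png

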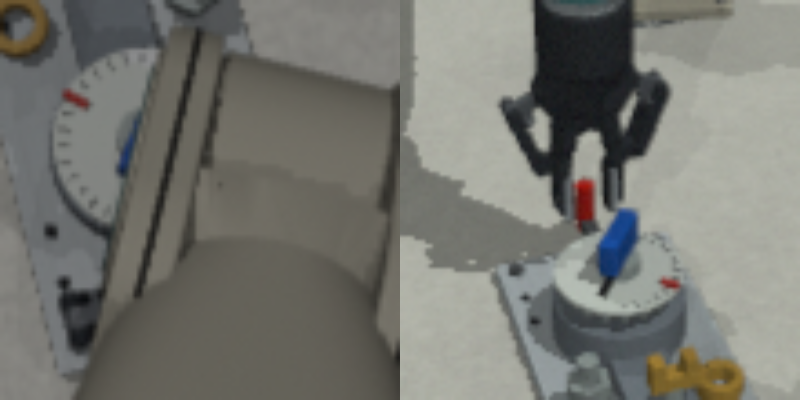

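The close view shows the post standing between the fingers, nearer the left finger, with both pads clear of the lever arm. I'll compute the arc steps.

```bash
cat > arc.py <<'E'
import sys; from h import *
# arc from th0 by n steps of d, centre C radius r: print per-row xyz shifts (first row also brings TCP onto arc)
C=np.array([.6175,-.0497])
def arc(th0,d,n,r=.085,p=None):
    p=get_state()["position"][:2] if p is None else p
    for i in range(n):
        t=th0+d*(i+1); q=C+r*np.array([np.cos(t),np.sin(t)]); print(f"[{q[0]-p[0]:.4f}, {q[1]-p[1]:.4f}, 0]",f"th {t:.3f}"); p=q
if __name__=="__main__": arc(*[float(a) for a in sys.argv[1:3]],int(sys.argv[3]))
E
python3 arc.py -2.872 0.06 12
```

```text
[-0.0002, -0.0077, 0] th -2.812
[0.0018, -0.0048, 0] th -2.752
[0.0021, -0.0047, 0] th -2.692
[0.0024, -0.0045, 0] th -2.632
[0.0026, -0.0044, 0] th -2.572
[0.0029, -0.0042, 0] th -2.512
[0.0031, -0.0040, 0] th -2.452
[0.0034, -0.0038, 0] th -2.392
[0.0036, -0.0036, 0] th -2.332
[0.0038, -0.0034, 0] th -2.272
[0.0040, -0.0032, 0] th -2.212
[0.0042, -0.0029, 0] th -2.152
```

jog_arm:
  targets:
    - {"xyz":[0,-0.0077,0],"rotation":[0,0,0.06],"jaw":0.65}
    - {"xyz":[0.0018,-0.0048,0],"rotation":[0,0,0.06],"jaw":0.65}
    - {"xyz":[0.0021,-0.0047,0],"rotation":[0,0,0.06],"jaw":0.65}
    - {"xyz":[0.0024,-0.0045,0],"rotation":[0,0,0.06],"jaw":0.65}

```text
time: 2.92
position: [0.5442, -0.0894, 0.0626]
tool_rot: [3.138, 0.005, -2.627]
contact_force: [-1.3, 6.8, 0.4]
gripper_width: 0.348
grasp_force: 3.4
```

jog_arm:
  targets:
    - {"xyz":[0.0026,-0.0044,0],"rotation":[0,0,0.06],"jaw":0.65}
    - {"xyz":[0.0029,-0.0042,0],"rotation":[0,0,0.06],"jaw":0.65}
    - {"xyz":[0.0031,-0.004,0],"rotation":[0,0,0.06],"jaw":0.65}

```text
time: 3.17
position: [0.5523, -0.1015, 0.0625]
tool_rot: [3.137, 0.005, -2.447]
contact_force: [-1.6, 7.5, 1.3]
gripper_width: 0.351
grasp_force: 3.6
```

jog_arm:
  targets:
    - {"xyz":[0.003,-0.004,-0.002],"rotation":[0,0,0.06],"jaw":0.65}
    - {"xyz":[0.0034,-0.0038,-0.002],"rotation":[0,0,0.06],"jaw":0.65}
    - {"xyz":[0.0036,-0.0036,0],"rotation":[0,0,0.06],"jaw":0.65}
    - {"xyz":[0.0038,-0.0034,0],"rotation":[0,0,0.06],"jaw":0.65}

```text
time: 3.5
position: [0.5655, -0.1165, 0.0587]
tool_rot: [3.138, 0.004, -2.207]
contact_force: [-3.1, 7.9, 3.1]
gripper_width: 0.35
grasp_force: 3.5
```

jog_arm:
  targets:
    - {"xyz":[0.004,-0.0032,0],"rotation":[0,0,0.06],"jaw":0.65}
    - {"xyz":[0.002,-0.0015,0],"rotation":[0,0,0.02],"jaw":0.65}
    - {"xyz":[0,0,0],"rotation":[0,0,0],"jaw":0.65}

```text
time: 3.75
position: [0.5721, -0.1217, 0.0587]
tool_rot: [3.14, 0.004, -2.129]
contact_force: [-1.5, 5.8, 1.5]
gripper_width: 0.354
grasp_force: 2.4
```

```bash
python3 - <<'E'
from h import *
s=get_state(); p=s["position"]; C=np.array([.6175,-.0497]); d=p[:2]-C; print(np.hypot(*d),np.arctan2(d[1],d[0]),s["contact_force"],s["grasp_force"])
c=cam("scene"); 
for a,q,m in blobs(red(hsv(c))):
    if 180<q[0]<290 and 170<q[1]<250:
        P=ray(c,[q],.072)[0]; print(a,q,P,np.arctan2(P[1]-C[1],P[0]-C[0]),np.hypot(*(P[:2]-C)))
E
```

```text
0.08505830311477687 -2.133271637027934 [-1.45733061  5.76258152  1.51812475] 2.4114717543125153
50 [215.2, 206.2] [ 0.56837153 -0.11618969  0.072     ] -2.2071481494617666 0.08267094752737629
8 [254.0, 220.5] [ 0.64707674 -0.01208342  0.072     ] 0.9044842891704331 0.04785175413144508
```

jog_arm:
  targets:
    - {"xyz":[0.0025,-0.0017,0],"rotation":[0,0,0.03],"jaw":0.65}
    - {"xyz":[0,0,0],"rotation":[0,0,0],"jaw":0.65}
    - {"xyz":[-0.005,0.0035,0],"rotation":[0,0,0],"jaw":0.65}
    - {"xyz":[0,0,0.037],"rotation":[0,0,0],"jaw":0.65}
    - {"xyz":[0,0,0.038],"rotation":[0,0,-0.02],"jaw":0.65}

```text
time: 4.22
position: [0.5673, -0.1212, 0.1317]
tool_rot: [3.138, -0.001, -2.121]
contact_force: [1.5, 0.4, 0.5]
gripper_width: 0.351
grasp_force: 0.0
```

jog_arm:
  targets:
    - {"xyz":[0.0086,0.014,0],"rotation":[0,0,-0.12],"jaw":0.3}
    - {"xyz":[0.0086,0.014,0],"rotation":[0,0,-0.12],"jaw":0.3}
    - {"xyz":[0.0086,0.014,0],"rotation":[0,0,-0.12],"jaw":0.3}
    - {"xyz":[0.0086,0.014,0],"rotation":[0,0,-0.12],"jaw":0.3}
    - {"xyz":[0.0086,0.014,0],"rotation":[0,0,-0.12],"jaw":0.3}

```text
time: 4.63
position: [0.6141, -0.0517, 0.1344]
tool_rot: [-3.139, 0.004, -2.727]
contact_force: [0.3, 0.3, 0.6]
gripper_width: 0.701
grasp_force: 0.0
```

jog_arm:
  targets:
    - {"xyz":[0,0,0],"rotation":[0,0,-0.12],"jaw":0.3}
    - {"xyz":[0,0,0],"rotation":[0,0,-0.12],"jaw":0.3}
    - {"xyz":[0,0,0],"rotation":[0,0,-0.12],"jaw":0.3}
    - {"xyz":[0,0,0],"rotation":[0,0,-0.12],"jaw":0.3}
    - {"xyz":[0,0,0],"rotation":[0,0,-0.12],"jaw":0.3}

```text
time: 5.05
position: [0.6137, -0.0522, 0.1341]
tool_rot: [-3.141, 0.004, 2.956]
contact_force: [0.0, 0.6, -0.4]
gripper_width: 0.699
grasp_force: 0.0
```

jog_arm:
  targets:
    - {"xyz":[0,0,0],"rotation":[0,0,-0.12],"jaw":0.3}
    - {"xyz":[0,0,0],"rotation":[0,0,-0.09],"jaw":0.3}
    - {"xyz":[0,0,0],"rotation":[0,0,0],"jaw":0.3}

```text
time: 5.3
position: [0.6137, -0.0523, 0.1339]
tool_rot: [3.141, 0.004, 2.75]
contact_force: [-0.1, 0.3, -0.2]
gripper_width: 0.701
grasp_force: 0.0
```

```bash
python3 - <<'E'
from h import *
s=get_state(); print(s["position"],s["tool_rot"],s["contact_force"])
C=np.array([.6175,-.0497])
c=cam("scene"); h=hsv(c)
for a,q,m in blobs(red(h)):
    if 180<q[0]<290 and 170<q[1]<250: print(a,q,ray(c,[q],.072)[0])
w=(180,150,290,250)
im=cv2.cvtColor(c[0],cv2.COLOR_RGB2BGR)[w[1]:w[3],w[0]:w[2]]
cv2.imwrite("pics/knob.png",cv2.resize(im,(660,600),interpolation=cv2.INTER_CUBIC))
E
```

```text
[ 0.61367231 -0.05228048  0.13393599] [3.14117535 0.00405742 2.75042423] [-0.08012983  0.27956945 -0.2091823 ]
52 [214.2, 207.3] [ 0.57383447 -0.11904097  0.072     ]
8 [254.0, 220.5] [ 0.64707674 -0.01208342  0.072     ]
```

View pics/knob.png

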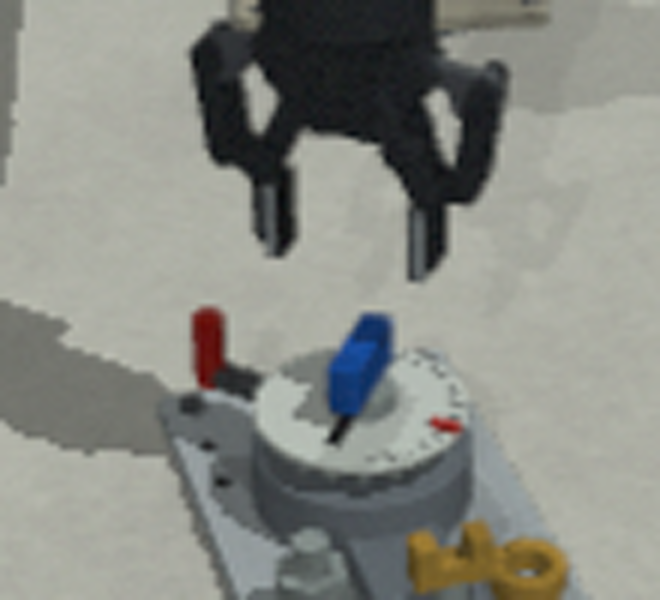

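Knob crop: the open fingers straddle the blue bar. The pointer tip is at crop (335,440), the mark at (446,426), the post is swung left at (208,345), and nothing is disturbed.

jog_arm:
  targets:
    - {"xyz":[0.0035,0.0025,-0.025],"rotation":[0,0,0],"jaw":0.3}
    - {"xyz":[0,0,-0.033],"rotation":[0,0,0],"jaw":0.3}
    - {"xyz":[0,0,0],"rotation":[0,0,0],"jaw":1.0}
    - {"xyz":[0,0,0],"rotation":[0,0,0],"jaw":1.0}
    - {"xyz":[0,0,0],"rotation":[0,0,0],"jaw":1.0}
  force: 50

```text
time: 5.77
position: [0.6166, -0.0498, 0.0749]
tool_rot: [3.141, 0.001, 2.753]
contact_force: [-0.5, 0.2, 0.1]
gripper_width: 0.28
grasp_force: 0.0
```

jog_arm:
  targets:
    - {"xyz":[0,0,0],"rotation":[0,0,0],"jaw":1.0}
    - {"xyz":[0,0,0],"rotation":[0,0,0],"jaw":1.0}

```text
time: 5.93
position: [0.6176, -0.0489, 0.0757]
tool_rot: [3.139, 0.003, 2.752]
contact_force: [0.5, 3.8, 1.0]
gripper_width: 0.176
grasp_force: 52.3
```

```bash
python3 - <<'E'
from h import *
s=get_state(); print(s["position"],s["tool_rot"],s["contact_force"],s["wrist_torque"])
c=cam("scene"); C=np.array([.6175,-.0497])
for nm,q,z in (("tip",[235.5,223.0],.068),("tipmid",[236.4,221.5],.068),("mark",[254,220.5],.067)):
    P=ray(c,[q],z)[0]; print(nm,P,np.arctan2(P[1]-C[1],P[0]-C[0]))
E
```

```text
[ 0.61763019 -0.04892924  0.07565114] [3.13858498e+00 2.97963642e-03 2.75238129e+00] [0.51188881 3.76922082 0.95089815] [ 0.68621543 -0.0803751  -0.12017377]
tip [ 0.64910537 -0.06227563  0.068     ] -0.37869067241274573
tipmid [ 0.6423456  -0.05952111  0.068     ] -0.3764356418827453
mark [ 0.64004798 -0.0114656   0.067     ] 1.0379624154487332
```

jog_arm:
  targets:
    - {"xyz":[0,0,0],"rotation":[0,0,0.1],"jaw":1.0}
    - {"xyz":[0,0,0],"rotation":[0,0,0.1],"jaw":1.0}
    - {"xyz":[0,0,0],"rotation":[0,0,0.1],"jaw":1.0}
    - {"xyz":[0,0,0],"rotation":[0,0,0.1],"jaw":1.0}
    - {"xyz":[0,0,0],"rotation":[0,0,0.1],"jaw":1.0}

```text
time: 6.4
position: [0.6176, -0.0491, 0.0757]
tool_rot: [3.141, 0.004, -3.026]
contact_force: [0.5, 4.1, 2.6]
gripper_width: 0.172
grasp_force: 52.6
```

jog_arm:
  targets:
    - {"xyz":[0,0,0],"rotation":[0,0,0.1],"jaw":1.0}
    - {"xyz":[0,0,0],"rotation":[0,0,0.1],"jaw":1.0}
    - {"xyz":[0,0,0],"rotation":[0,0,0.1],"jaw":1.0}
    - {"xyz":[0,0,0],"rotation":[0,0,0.1],"jaw":1.0}
    - {"xyz":[0,0,0],"rotation":[0,0,0],"jaw":1.0}

```text
time: 6.82
position: [0.6177, -0.0492, 0.0756]
tool_rot: [-3.14, 0.004, -2.629]
contact_force: [0.1, 4.0, 4.8]
gripper_width: 0.177
grasp_force: 52.7
```

jog_arm:
  targets:
    - {"xyz":[0,0,0],"rotation":[0,0,0.1],"jaw":1.0}
    - {"xyz":[0,0,0],"rotation":[0,0,0.1],"jaw":1.0}
    - {"xyz":[0,0,0],"rotation":[0,0,0.1],"jaw":1.0}
    - {"xyz":[0,0,0],"rotation":[0,0,0.08],"jaw":1.0}
    - {"xyz":[0,0,0],"rotation":[0,0,0],"jaw":1.0}

```text
time: 7.23
position: [0.6178, -0.0493, 0.0757]
tool_rot: [-3.139, 0.003, -2.251]
contact_force: [1.2, 3.8, 6.2]
gripper_width: 0.173
grasp_force: 52.8
```

```bash
python3 - <<'E'
from h import *
s=get_state(); print(s["position"],s["tool_rot"],s["contact_force"],s["wrist_torque"],s["gripper_width"])
c=cam("scene"); w=(205,180,265,240)
im=cv2.cvtColor(c[0],cv2.COLOR_RGB2BGR)[w[1]:w[3],w[0]:w[2]]
cv2.imwrite("pics/turned.png",cv2.resize(im,(600,600),interpolation=cv2.INTER_CUBIC))
E
```

```text
[ 0.61780235 -0.04928607  0.07565503] [-3.13890454  0.00336986 -2.25074703] [1.22850556 3.76747839 6.23483999] [ 0.8722987  -0.07744478  0.15982897] 0.1727233332337452
```

View pics/turned.png

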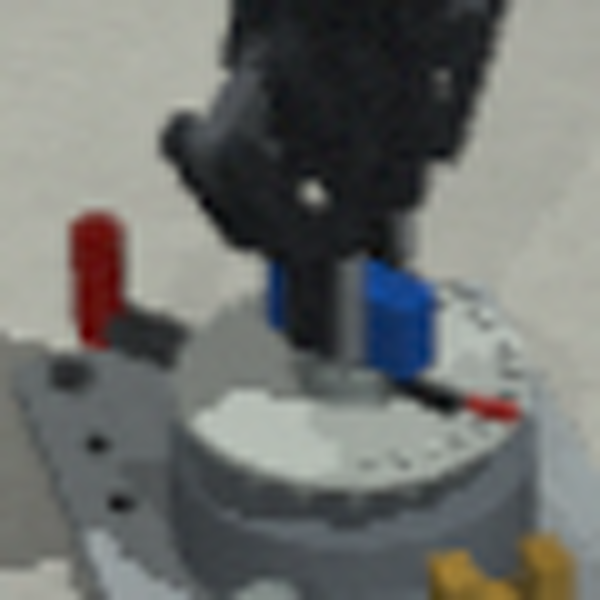

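The pointer (crop (400,385) to (465,405)) lies close to the mark (493,408), a little short of it. I'll check the expected pixels numerically.

```bash
python3 - <<'E'
from h import *
c=cam("scene"); C=np.array([.6175,-.0497])
f=lambda P:((px(c,P)-[205,180]+.5)*10).round(0).tolist()
for a in (.85,.89,.95,1.0,1.04): print(a,[f([C[0]+r*np.cos(a),C[1]+r*np.sin(a),z])[0] for r,z in ((.025,.068),(.036,.068),(.0435,.067))])
h=hsv(c); print([(n,[round((v-o+.5)*10) for v,o in zip(p,(205,180))]) for n,p,m in blobs(red(h),3) if 245<p[0]<262 and 212<p[1]<228])
# dark pointer pixels
v=h[...,2]; m=np.zeros(v.shape,bool); m[217:224,244:252]=1
print(v[215:226,242:258])
E
```

```text
0.85 [[422.0, 397.0], [454.0, 411.0], [477.0, 424.0]]
0.89 [[424.0, 396.0], [457.0, 409.0], [480.0, 421.0]]
0.95 [[427.0, 393.0], [462.0, 405.0], [485.0, 416.0]]
1.0 [[430.0, 391.0], [465.0, 402.0], [489.0, 412.0]]
1.04 [[431.0, 389.0], [467.0, 399.0], [492.0, 409.0]]
[(8, [495, 410])]
[[ 93  91  93 102 112 110 128 183 182 170 176 182 159 132 147 168]
 [ 91  95  91 104 114 114 129 182 169 165 167 168 159 142 162 163]
 [106  78  86  97  94 114 162 168 167 166 168 166 158 124 114 140]
 [ 91  76  50  42  40  56  88 112 146 165 167 165 165 160 161 156]
 [103  88  82  64  31  24  37  44  73 114 151 155 145 105 126 158]
 [128 122 160 160 142  69  37  26  36  90 132 136 142 144 152 154]
 [165 164 168 167 166 159 146  95 110 151 137 115 108 116 122 114]
 [167 167 167 166 168 167 165 162 161 158 130 137 152 138 125  99]
 [167 166 167 166 167 168 168 159 146 166 155 142 159 137 101 100]
 [168 168 168 170 173 187 182 159 131 146 166 158 136  98 101 103]
 [167 160 146 169 168 164 149 166 163 165 137 103 101 101 104 102]]
```

jog_arm:
  targets:
    - {"xyz":[0,0,0],"rotation":[0,0,0.07],"jaw":1.0}
    - {"xyz":[0,0,0],"rotation":[0,0,0.07],"jaw":1.0}
    - {"xyz":[0,0,0],"rotation":[0,0,0],"jaw":1.0}
    - {"xyz":[0,0,0],"rotation":[0,0,0],"jaw":1.0}

```text
time: 7.67
position: [0.6178, -0.0493, 0.0756]
tool_rot: [-3.138, 0.003, -2.113]
contact_force: [-0.3, 3.4, 4.6]
gripper_width: 0.174
grasp_force: 52.8
```

jog_arm:
  targets:
    - {"xyz":[0,0,0],"rotation":[0,0,0],"jaw":0.3}
    - {"xyz":[0,0,0],"rotation":[0,0,0],"jaw":0.3}
    - {"xyz":[0,0,0.04],"rotation":[0,0,0],"jaw":0.3}
    - {"xyz":[0,0,0.04],"rotation":[0,0,0],"jaw":0.3}
    - {"xyz":[0,0,0.02],"rotation":[0,0,0],"jaw":0.65}

```text
time: 8.08
position: [0.6175, -0.0508, 0.1776]
tool_rot: [-3.136, 0.0, -2.113]
contact_force: [0.5, 0.1, 1.2]
gripper_width: 0.575
grasp_force: 0.0
```

```bash
python3 - <<'E'
from h import *
s=get_state(); print(s["position"],s["tool_rot"])
c=cam("scene"); h=hsv(c); C=np.array([.6175,-.0497])
for a,q,m in blobs(red(h)):
    if 180<q[0]<290 and 170<q[1]<250:
        P=ray(c,[q],.072 if a>20 else .067)[0]; print(a,q,P,np.arctan2(P[1]-C[1],P[0]-C[0]))
w=(205,180,265,240)
im=cv2.cvtColor(c[0],cv2.COLOR_RGB2BGR)[w[1]:w[3],w[0]:w[2]]
cv2.imwrite("pics/set.png",cv2.resize(im,(600,600),interpolation=cv2.INTER_CUBIC))
E
```

```text
[ 0.61754445 -0.05082766  0.17761558] [-3.13646824e+00  2.21104598e-04 -2.11337645e+00]
55 [214.3, 207.4] [ 0.57437105 -0.11876041  0.072     ] -2.129043480156411
8 [254.0, 220.5] [ 0.64004798 -0.0114656   0.067     ] 1.0379624154487332
```

View pics/set.png

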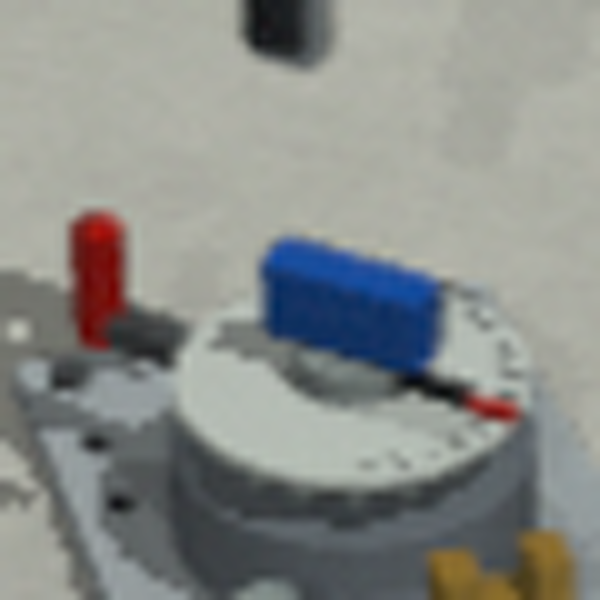

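The pointer tip (465,398) now meets the mark's inner end (470,400) in line. The post is at (98,270) and the fingers are clear above. Now I go to the post for tightening.

jog_arm:
  targets:
    - {"xyz":[-0.0225,-0.035,0],"rotation":[0,0,-0.01],"jaw":0.65}
    - {"xyz":[-0.0225,-0.035,-0.01],"rotation":[0,0,-0.01],"jaw":0.65}
    - {"xyz":[0,0,-0.03],"rotation":[0,0,0],"jaw":0.65}
    - {"xyz":[0,0,0],"rotation":[0,0,0],"jaw":0.65}

```text
time: 8.47
position: [0.5666, -0.1197, 0.129]
tool_rot: [3.133, -0.003, -2.136]
contact_force: [-0.9, 0.8, -0.9]
gripper_width: 0.344
grasp_force: 0.0
```

jog_arm:
  targets:
    - {"xyz":[0,0,-0.04],"rotation":[0,0,0],"jaw":0.65}
    - {"xyz":[0,0,-0.04],"rotation":[0,0,0],"jaw":0.65}
    - {"xyz":[0,0,0],"rotation":[0,0,0],"jaw":0.65}
    - {"xyz":[0,0,0],"rotation":[0,0,0],"jaw":0.65}

```text
time: 8.8
position: [0.5689, -0.1175, 0.0518]
tool_rot: [3.135, -0.002, -2.131]
contact_force: [0.9, -1.0, 1.5]
gripper_width: 0.344
grasp_force: 0.0
```

```bash
python3 - <<'E'
from h import *
s=get_state(); print(s["position"],s["tool_rot"],s["contact_force"])
E
python3 arc.py -2.14 -0.06 18
```

```text
[ 0.5689061  -0.117533    0.05179878] [ 3.13488106e+00 -2.03228083e-03 -2.13131972e+00] [ 0.87862423 -0.9590797   1.54427112]
[-0.0014, -0.0009, 0] th -2.200
[-0.0040, 0.0031, 0] th -2.260
[-0.0038, 0.0034, 0] th -2.320
[-0.0036, 0.0036, 0] th -2.380
[-0.0034, 0.0038, 0] th -2.440
[-0.0032, 0.0040, 0] th -2.500
[-0.0029, 0.0042, 0] th -2.560
[-0.0027, 0.0043, 0] th -2.620
[-0.0024, 0.0045, 0] th -2.680
[-0.0021, 0.0046, 0] th -2.740
[-0.0019, 0.0048, 0] th -2.800
[-0.0016, 0.0049, 0] th -2.860
[-0.0013, 0.0049, 0] th -2.920
[-0.0010, 0.0050, 0] th -2.980
[-0.0007, 0.0051, 0] th -3.040
[-0.0004, 0.0051, 0] th -3.100
[-0.0001, 0.0051, 0] th -3.160
[0.0002, 0.0051, 0] th -3.220
```

jog_arm:
  targets:
    - {"xyz":[-0.0014,-0.0009,0.006],"rotation":[0,0,-0.06],"jaw":0.65}
    - {"xyz":[-0.004,0.0031,0],"rotation":[0,0,-0.06],"jaw":0.65}
    - {"xyz":[-0.0038,0.0034,0],"rotation":[0,0,-0.06],"jaw":0.65}
    - {"xyz":[-0.0036,0.0036,0],"rotation":[0,0,-0.06],"jaw":0.65}

```text
time: 9.13
position: [0.5631, -0.1113, 0.0638]
tool_rot: [-3.132, 0.003, -2.375]
contact_force: [5.2, -6.1, -4.4]
gripper_width: 0.35
grasp_force: 3.8
```

jog_arm:
  targets:
    - {"xyz":[-0.0034,0.0038,0],"rotation":[0,0,-0.06],"jaw":0.65}
    - {"xyz":[-0.0032,0.004,0],"rotation":[0,0,-0.06],"jaw":0.65}
    - {"xyz":[-0.0029,0.0042,0],"rotation":[0,0,-0.06],"jaw":0.65}
    - {"xyz":[-0.0027,0.0043,0],"rotation":[0,0,-0.06],"jaw":0.65}

```text
time: 9.47
position: [0.5508, -0.0972, 0.0638]
tool_rot: [-3.129, 0.001, -2.616]
contact_force: [1.6, -9.2, -3.4]
gripper_width: 0.351
grasp_force: 4.5
```

```bash
cat > f.py <<'E'
from h import *
C=np.array([.6175,-.0497])
F=[];W=[]
for _ in range(1):
    s=get_state(); F.append(s["contact_force"]); W.append(s["position"])
d=np.mean(W,0)[:2]-C; t=np.arctan2(d[1],d[0]); F=np.mean(F,0)
print("r %.4f th %.3f yaw %.3f z %.4f Ft %.2f Fr %.2f grasp %.2f"%(np.hypot(*d),t,s["tool_rot"][2],s["position"][2],-F[:2]@[np.sin(t),-np.cos(t)],F[:2]@[np.cos(t),np.sin(t)],s["grasp_force"]))
E
python3 f.py
```

```text
r 0.0819 th -2.523 yaw -2.616 z 0.0638 Ft 8.41 Fr 3.98 grasp 4.48
```

jog_arm:
  targets:
    - {"xyz":[0,0,0],"rotation":[0,0,0],"jaw":0.65}

```text
time: 9.55
position: [0.5498, -0.0964, 0.0638]
tool_rot: [-3.131, 0.001, -2.615]
contact_force: [-0.2, -7.3, -0.5]
gripper_width: 0.349
grasp_force: 3.1
```

```bash
python3 f.py
```

```text
r 0.0822 th -2.538 yaw -2.615 z 0.0638 Ft 5.87 Fr 4.30 grasp 3.06
```

jog_arm:
  targets:
    - {"xyz":[-0.003,0.004,0],"rotation":[0,0,-0.05],"jaw":0.65}

```text
time: 9.63
position: [0.5479, -0.0933, 0.0638]
tool_rot: [-3.129, 0.002, -2.664]
contact_force: [2.2, -8.7, -3.2]
gripper_width: 0.35
grasp_force: 4.3
```

```bash
python3 f.py
```

```text
r 0.0821 th -2.582 yaw -2.664 z 0.0638 Ft 8.57 Fr 2.75 grasp 4.25
```

jog_arm:
  targets:
    - {"xyz":[-0.003,0.004,0],"rotation":[0,0,-0.05],"jaw":0.65}
    - {"xyz":[0,0,0],"rotation":[0,0,0],"jaw":0.65}

```text
time: 9.8
position: [0.5443, -0.0879, 0.0638]
tool_rot: [-3.132, 0.003, -2.714]
contact_force: [0.5, -5.7, -2.8]
gripper_width: 0.348
grasp_force: 2.9
```

```bash
python3 f.py
```

```text
r 0.0826 th -2.660 yaw -2.714 z 0.0638 Ft 5.31 Fr 2.18 grasp 2.87
```

```bash
python3 arc.py -2.68 -0.04 16
```

```text
[-0.0043, 0.0035, 0] th -2.720
[-0.0013, 0.0031, 0] th -2.760
[-0.0012, 0.0032, 0] th -2.800
[-0.0011, 0.0032, 0] th -2.840
[-0.0009, 0.0033, 0] th -2.880
[-0.0008, 0.0033, 0] th -2.920
[-0.0007, 0.0033, 0] th -2.960
[-0.0005, 0.0034, 0] th -3.000
[-0.0004, 0.0034, 0] th -3.040
[-0.0003, 0.0034, 0] th -3.080
[-0.0001, 0.0034, 0] th -3.120
[-0.0000, 0.0034, 0] th -3.160
[0.0001, 0.0034, 0] th -3.200
[0.0003, 0.0034, 0] th -3.240
[0.0004, 0.0034, 0] th -3.280
[0.0005, 0.0034, 0] th -3.320
```

jog_arm:
  targets:
    - {"xyz":[-0.003,0.0035,0],"rotation":[0,0,-0.04],"jaw":0.65}
    - {"xyz":[-0.0013,0.0031,0],"rotation":[0,0,-0.04],"jaw":0.65}

```text
time: 9.97
position: [0.5411, -0.0817, 0.0639]
tool_rot: [-3.131, 0.006, -2.794]
contact_force: [3.2, -7.2, -3.8]
gripper_width: 0.354
grasp_force: 3.7
```

```bash
python3 f.py
```

```text
r 0.0828 th -2.745 yaw -2.794 z 0.0639 Ft 7.86 Fr -0.21 grasp 3.73
```

jog_arm:
  targets:
    - {"xyz":[-0.0012,0.0032,0],"rotation":[0,0,-0.04],"jaw":0.65}
    - {"xyz":[-0.0011,0.0032,0],"rotation":[0,0,-0.04],"jaw":0.65}

```text
time: 10.13
position: [0.5387, -0.0754, 0.0639]
tool_rot: [-3.131, 0.006, -2.875]
contact_force: [3.1, -6.7, -3.4]
gripper_width: 0.352
grasp_force: 3.8
```

```bash
python3 f.py
```

```text
r 0.0828 th -2.826 yaw -2.875 z 0.0639 Ft 7.36 Fr -0.88 grasp 3.75
```

jog_arm:
  targets:
    - {"xyz":[0,0,0],"rotation":[0,0,0],"jaw":0.65}

```text
time: 10.22
position: [0.5384, -0.0748, 0.0639]
tool_rot: [-3.133, 0.006, -2.873]
contact_force: [1.9, -4.4, -2.9]
gripper_width: 0.355
grasp_force: 2.9
```

```bash
python3 f.py
```

```text
r 0.0830 th -2.835 yaw -2.873 z 0.0639 Ft 4.82 Fr -0.50 grasp 2.91
```

jog_arm:
  targets:
    - {"xyz":[-0.0007,0.0025,0],"rotation":[0,0,-0.03],"jaw":0.65}
    - {"xyz":[-0.0007,0.0025,0],"rotation":[0,0,-0.03],"jaw":0.65}

```text
time: 10.38
position: [0.5372, -0.0704, 0.0639]
tool_rot: [-3.132, 0.006, -2.934]
contact_force: [1.3, -7.5, -2.3]
gripper_width: 0.355
grasp_force: 3.7
```

```bash
python3 f.py
```

```text
r 0.0829 th -2.889 yaw -2.934 z 0.0639 Ft 7.60 Fr 0.64 grasp 3.70
```

jog_arm:
  targets:
    - {"xyz":[-0.0006,0.0025,0],"rotation":[0,0,-0.03],"jaw":0.65}
    - {"xyz":[-0.0005,0.0025,0],"rotation":[0,0,-0.03],"jaw":0.65}

```text
time: 10.55
position: [0.536, -0.0654, 0.0639]
tool_rot: [-3.132, 0.007, -2.994]
contact_force: [2.5, -7.1, -2.2]
gripper_width: 0.35
grasp_force: 3.7
```

```bash
python3 f.py
```

```text
r 0.0830 th -2.952 yaw -2.994 z 0.0639 Ft 7.44 Fr -1.08 grasp 3.67
```

jog_arm:
  targets:
    - {"xyz":[-0.0005,0.0025,0],"rotation":[0,0,-0.03],"jaw":0.65}
    - {"xyz":[-0.0004,0.0025,0],"rotation":[0,0,-0.03],"jaw":0.65}

```text
time: 10.72
position: [0.5351, -0.0603, 0.0639]
tool_rot: [-3.133, 0.007, -3.054]
contact_force: [1.9, -6.3, -2.2]
gripper_width: 0.349
grasp_force: 3.6
```

```bash
python3 f.py
```

```text
r 0.0831 th -3.013 yaw -3.054 z 0.0639 Ft 6.50 Fr -1.04 grasp 3.61
```

jog_arm:
  targets:
    - {"xyz":[0,0,0],"rotation":[0,0,0],"jaw":0.65}

```text
time: 10.8
position: [0.5349, -0.0598, 0.0639]
tool_rot: [-3.134, 0.007, -3.053]
contact_force: [2.3, -6.2, -0.6]
gripper_width: 0.346
grasp_force: 3.0
```

```bash
python3 f.py
```

```text
r 0.0832 th -3.019 yaw -3.053 z 0.0639 Ft 6.42 Fr -1.54 grasp 3.01
```

jog_arm:
  targets:
    - {"xyz":[-0.0004,0.0025,0],"rotation":[0,0,-0.03],"jaw":0.65}
    - {"xyz":[-0.0003,0.0025,0],"rotation":[0,0,-0.03],"jaw":0.65}

```text
time: 10.97
position: [0.5346, -0.0553, 0.0639]
tool_rot: [-3.133, 0.008, -3.114]
contact_force: [2.6, -6.8, -2.9]
gripper_width: 0.352
grasp_force: 3.5
```

```bash
python3 f.py
```

```text
r 0.0831 th -3.074 yaw -3.114 z 0.0639 Ft 6.96 Fr -2.09 grasp 3.53
```

jog_arm:
  targets:
    - {"xyz":[-0.0002,0.0025,0],"rotation":[0,0,-0.03],"jaw":0.65}
    - {"xyz":[-0.0001,0.0025,0],"rotation":[0,0,-0.03],"jaw":0.65}

```text
time: 11.13
position: [0.5343, -0.0502, 0.0639]
tool_rot: [-3.134, 0.009, 3.109]
contact_force: [2.9, -7.1, -2.4]
gripper_width: 0.348
grasp_force: 3.5
```

```bash
python3 f.py
```

```text
r 0.0832 th -3.135 yaw 3.109 z 0.0639 Ft 7.15 Fr -2.81 grasp 3.47
```

jog_arm:
  targets:
    - {"xyz":[0,0.0025,0],"rotation":[0,0,-0.03],"jaw":0.65}
    - {"xyz":[0,0.0025,0],"rotation":[0,0,-0.03],"jaw":0.65}

```text
time: 11.3
position: [0.5344, -0.0453, 0.0639]
tool_rot: [-3.134, 0.009, 3.049]
contact_force: [2.6, -8.0, -3.7]
gripper_width: 0.353
grasp_force: 3.6
```

```bash
python3 f.py
```

```text
r 0.0833 th 3.089 yaw 3.049 z 0.0639 Ft 7.81 Fr -3.00 grasp 3.64
```

jog_arm:
  targets:
    - {"xyz":[0,0,0],"rotation":[0,0,0],"jaw":0.65}

```text
time: 11.38
position: [0.5343, -0.0449, 0.0639]
tool_rot: [-3.135, 0.009, 3.05]
contact_force: [2.2, -6.5, -2.5]
gripper_width: 0.352
grasp_force: 3.0
```

```bash
python3 f.py
```

```text
r 0.0834 th 3.084 yaw 3.050 z 0.0639 Ft 6.37 Fr -2.57 grasp 3.02
```

jog_arm:
  targets:
    - {"xyz":[0.0002,0.0025,0],"rotation":[0,0,-0.03],"jaw":0.65}
    - {"xyz":[0.0003,0.0025,0],"rotation":[0,0,-0.03],"jaw":0.65}

```text
time: 11.55
position: [0.5348, -0.0408, 0.0639]
tool_rot: [-3.134, 0.01, 2.989]
contact_force: [2.6, -8.3, -2.5]
gripper_width: 0.35
grasp_force: 4.3
```

```bash
python3 f.py
```

```text
r 0.0832 th 3.034 yaw 2.989 z 0.0639 Ft 8.02 Fr -3.43 grasp 4.27
```

jog_arm:
  targets:
    - {"xyz":[0.0004,0.0025,0],"rotation":[0,0,-0.03],"jaw":0.65}
    - {"xyz":[0.0004,0.0025,0],"rotation":[0,0,-0.03],"jaw":0.65}

```text
time: 11.72
position: [0.5354, -0.0362, 0.0638]
tool_rot: [-3.133, 0.01, 2.929]
contact_force: [2.6, -11.2, -2.7]
gripper_width: 0.351
grasp_force: 4.9
```

```bash
python3 f.py
```

```text
r 0.0832 th 2.979 yaw 2.929 z 0.0638 Ft 10.59 Fr -4.40 grasp 4.93
```

jog_arm:
  targets:
    - {"xyz":[0,0,0],"rotation":[0,0,0],"jaw":0.65}

```text
time: 11.8
position: [0.5354, -0.0359, 0.0639]
tool_rot: [-3.134, 0.01, 2.93]
contact_force: [2.2, -9.1, -2.1]
gripper_width: 0.35
grasp_force: 4.2
```

```bash
python3 f.py
```

```text
r 0.0833 th 2.975 yaw 2.930 z 0.0639 Ft 8.58 Fr -3.67 grasp 4.19
```

jog_arm:
  targets:
    - {"xyz":[0.0003,0.0017,0],"rotation":[0,0,-0.02],"jaw":0.65}
    - {"xyz":[0.0003,0.0017,0],"rotation":[0,0,-0.02],"jaw":0.65}

```text
time: 11.97
position: [0.5359, -0.0332, 0.0639]
tool_rot: [-3.133, 0.01, 2.889]
contact_force: [2.5, -11.2, -2.0]
gripper_width: 0.349
grasp_force: 5.2
```

```bash
python3 f.py
```

```text
r 0.0832 th 2.942 yaw 2.889 z 0.0639 Ft 10.46 Fr -4.69 grasp 5.23
```

jog_arm:
  targets:
    - {"xyz":[0.0003,0.0017,0],"rotation":[0,0,-0.02],"jaw":0.65}
    - {"xyz":[0.0003,0.0017,0],"rotation":[0,0,-0.02],"jaw":0.65}

```text
time: 12.13
position: [0.5366, -0.0302, 0.0638]
tool_rot: [-3.132, 0.011, 2.849]
contact_force: [2.1, -12.3, -2.4]
gripper_width: 0.352
grasp_force: 5.6
```

```bash
python3 f.py
```

```text
r 0.0832 th 2.905 yaw 2.849 z 0.0638 Ft 11.44 Fr -4.92 grasp 5.65
```

jog_arm:
  targets:
    - {"xyz":[0,0,0],"rotation":[0,0,0],"jaw":0.65}

```text
time: 12.22
position: [0.5366, -0.03, 0.0639]
tool_rot: [-3.133, 0.011, 2.849]
contact_force: [2.6, -11.0, -2.8]
gripper_width: 0.349
grasp_force: 5.2
```

```bash
python3 f.py
```

```text
r 0.0832 th 2.902 yaw 2.849 z 0.0639 Ft 10.10 Fr -5.10 grasp 5.15
```

jog_arm:
  targets:
    - {"xyz":[0.0004,0.0016,0],"rotation":[0,0,-0.02],"jaw":0.65}
    - {"xyz":[0.0004,0.0016,0],"rotation":[0,0,-0.02],"jaw":0.65}

```text
time: 12.38
position: [0.5374, -0.0274, 0.0638]
tool_rot: [-3.132, 0.012, 2.809]
contact_force: [1.5, -13.7, -2.7]
gripper_width: 0.352
grasp_force: 6.1
```

```bash
python3 f.py
```

```text
r 0.0832 th 2.870 yaw 2.809 z 0.0638 Ft 12.81 Fr -5.16 grasp 6.10
```

jog_arm:
  targets:
    - {"xyz":[0.0002,0.0008,0],"rotation":[0,0,-0.01],"jaw":0.65}
    - {"xyz":[0.0002,0.0008,0],"rotation":[0,0,-0.01],"jaw":0.65}

```text
time: 12.55
position: [0.5378, -0.026, 0.0638]
tool_rot: [-3.131, 0.012, 2.789]
contact_force: [1.6, -13.9, -2.8]
gripper_width: 0.35
grasp_force: 6.1
```

```bash
python3 f.py
```

```text
r 0.0831 th 2.853 yaw 2.789 z 0.0638 Ft 12.85 Fr -5.44 grasp 6.11
```

jog_arm:
  targets:
    - {"xyz":[0,0,0],"rotation":[0,0,0],"jaw":0.65}
    - {"xyz":[0,0,0],"rotation":[0,0,0],"jaw":0.65}

```text
time: 12.72
position: [0.5378, -0.0259, 0.0638]
tool_rot: [-3.132, 0.012, 2.79]
contact_force: [1.9, -13.1, -1.9]
gripper_width: 0.357
grasp_force: 5.8
```

```bash
python3 f.py
```

```text
r 0.0832 th 2.851 yaw 2.790 z 0.0638 Ft 11.96 Fr -5.57 grasp 5.81
```

Slow push is about 12.9 N and the held force 12.0 N, which is tight. Backing off and lifting.

jog_arm:
  targets:
    - {"xyz":[-0.0008,-0.003,0],"rotation":[0,0,0],"jaw":0.65}
    - {"xyz":[-0.0008,-0.003,0],"rotation":[0,0,0],"jaw":0.65}
    - {"xyz":[0,0,0],"rotation":[0,0,0],"jaw":0.65}

```text
time: 12.97
position: [0.5333, -0.0269, 0.0621]
tool_rot: [3.141, 0.003, 2.791]
contact_force: [0.4, 0.1, 0.1]
gripper_width: 0.349
grasp_force: 0.0
```

jog_arm:
  targets:
    - {"xyz":[0,0,0.03],"rotation":[0,0,0],"jaw":0.65}
    - {"xyz":[0,0,0.04],"rotation":[0,0,0],"jaw":0.65}
    - {"xyz":[-0.03,0,0.025],"rotation":[0,0,0],"jaw":0.65}
    - {"xyz":[-0.04,0,0.01],"rotation":[0,0,0],"jaw":0.65}
    - {"xyz":[-0.04,0,0],"rotation":[0,0,0],"jaw":0.65}

```text
time: 13.38
position: [0.4243, -0.0269, 0.1694]
tool_rot: [3.14, 0.009, 2.793]
contact_force: [0.6, -0.7, 0.2]
gripper_width: 0.35
grasp_force: 0.0
```

```bash
python3 - <<'E'
from h import *
s=get_state(); print(s["position"],s["contact_force"])
out=[]
for n,w in (("scene",(195,180,275,260)),("top",(225,125,305,205))):
    c=cam(n); im=cv2.cvtColor(c[0],cv2.COLOR_RGB2BGR)[w[1]:w[3],w[0]:w[2]]
    out.append(cv2.resize(im,(400,400),interpolation=cv2.INTER_CUBIC))
cv2.imwrite("pics/end.png",np.hstack(out))
E
```

```text
[ 0.42429722 -0.02685915  0.1693589 ] [ 0.55609323 -0.69263451  0.20288897]
```

View pics/end.png

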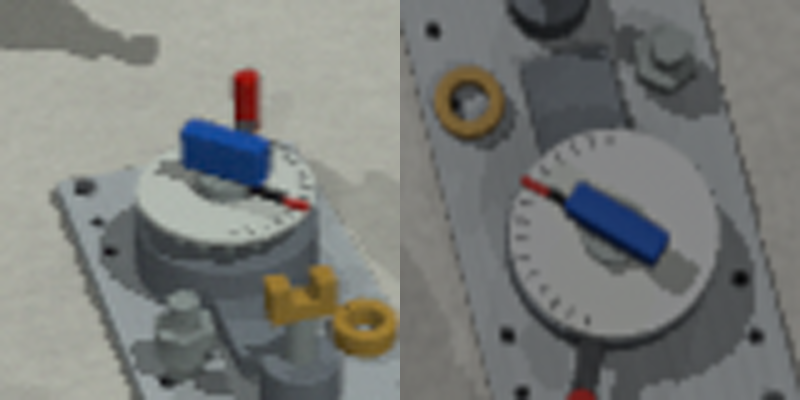

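Both views show the black pointer in line with the red mark (top crop, pointer at about (550,190), mark at (535,183)). The bystanders are in place and the gripper is clear. Handing in.

```bash
python3 -c "
from plant import *
print(close_job())"
```

```text
the job is handed in; nothing more can be done
None
```

The job is handed in: I loosened the ring, set the pointer on the red mark, retightened the lever to about 12–13 N at the post, and let go. The fittings and nut on the fixture were still in place in the last pictures. The hand-in gave no verdict, so I don't know how it was judged.

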